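# Purge an outlet of the soldering bench's gas unit

## Robot

A 6-joint arm with a two-finger parallel gripper is mounted at the origin on the work surface. World frame = base frame: x ahead of the robot, y to its left, z up, the work surface at z = 0. Lengths are in mm, angles in rad, forces in N, time in s.
With the tool pointing down it reaches from about 275 to 750 mm from the base axis. Payload 10.2 kg.
Tool frame: the origin (TCP) lies at the very end of the fingers, on their centre line; the grasp point (between the pads) lies 19 mm behind it; z points along the fingers, y is the direction in which the jaws open and shut (so a half turn about z gives the same grasp; the last joint's range is limited). The gripper opens to 85 mm and grips with 20 to 120 N. Pads are 22 mm wide; open, the fingers measure 114 mm over their backs; the gripper's body (76 mm by 85 mm) begins 54 mm behind the grasp point. The pads swing forward as they close: fully open they stand 13 mm farther back than shut.
Start: joints at [1.122, 0.313, 1.498, -0, 1.331, -0.223], TCP at [117.553, 511.676, 231.294] pointing down, gripper open.
Joint ranges: [-2.94, 2.94], [-0.97, 2.17], [0.19, 2.56], [-1.23, 4.37], [0.02, 3.11], [-2.88, 2.88]. Speed limits (rad/s): [2.39, 2.39, 3.01, 3.14, 3.14, 3.14].

## Interface

Orientations are given as a unit quaternion [w, x, y, z].
In Python, from rig import ctrl, eyes, order gives the robot as it stands.
- The arm moves only by the tool move_arm, never from a script. Its argument "deltas" is a list of rows, each a list of 6 numbers: the shift along the tool's x, y, z in cm, then the turn, a rotation vector about the tool's x, y, z in degrees. A call has exactly 10 rows; each row shifts and turns the commanded pose from where the row before left it, along the tool's axes as they then stand; what a row does not reach is not made up. A row lasts 1/10 s, in which the tool goes at most 50 mm and 8.59 degrees, less where a joint would pass 70% of its speed; a pose out of reach is approached as far as the arm can. A call is refused whole if a number of a shift passes 5 or a number of a turn 8.59, either way. A call with a gripper value outside its range is refused whole. "grip" is the finger opening in cm, from 0 to 8.54, set as the call begins (left out, the last holds). The fingers move at their own pace and stop on an object; "newtons" is the grip in N (left out, the last holds). Time passes only in rows, so rows that do not move let the fingers close, or fill a call up. It gives the time, the measured TCP pose, the force and the opening at its end, in the units of the state.
- ctrl.sense(): the state, without advancing time (a new reading comes with each control period).
- eyes.capture(name): name is "scene" or "top"; returns the picture (480x640x3 uint8, blue, green, red); there is no depth.
- eyes.camera_params(name): a dict with "K" (3x3 intrinsics, pixels), "camera_from_world" (4x4, takes a point from world to camera coordinates). Camera axes: x right, y down, z forward; pixel columns grow to the right and rows downward; lengths in mm; the calibration is good to about 2 mm. A picture is of the moment at which its call begins. camera_params takes no time and is no camera call.
- order.finish_job(): hands the job in, once; it reports no verdict.
The state is a dict: "time_s": time; "joints": joint angles; "dq": joint speeds; "tau": joint torques, N m; "eef_pos": TCP position; "ee_rot": TCP orientation; "force": force on the tool from outside, world axes, zero at the start; "wrist_torque": the same for the moment, N m; "grip_width": opening from 0.0 (shut) to 1.0 (fully open).
Only numpy, scipy, OpenCV 4.12 (cv2) and the standard library are available. Lean on these libraries where they do the work, as an engineer would, in place of code of your own. Each camera call takes 0.05 s, during which the arm holds its last target.

## Task

Get the gas unit on the soldering bench ready to blow out its working outlet: turn the flow dial down until its pointer stands on the second mark after the thick zero mark, then unscrew the round knurled cap from its outlet and finish with that cap still in the gripper, held still and lifted at least 4 cm straight up, clear above the unit. Nobody noted whether the cap's thread is right- or left-handed, so try which way it gives. Leave the hexagonal cap on its outlet and everything else where it stands.

Things in the scene. Friction and masses are not known exactly. Their poses are not given: they have to be found in the camera images.
- gas_unit: White sheet-metal box fixed to the bench, 200 mm deep (x) by 380 mm wide (y), aluminium deck 75 mm above the bench. Origin: centre of its underside; x points away from the robot, y left, z up. On the deck: the flow dial (axis 35 mm to -x of the centre), a flat round gauge (radius 28 mm, 13 mm high, 60 mm to +x) and two outlets, left and right, with brass caps; which cap is on which varies.
- flow_dial (a joint): Dial angle, rad: 0 with the pointer on the zero mark, growing clockwise seen from above. Eight black marks, 0.6283 rad (36 degrees) apart, at radius 32 to 43 mm; the zero mark is twice as thick. The second mark after zero is 1.257 rad. Starts between 2.0 and 3.5 rad, so turn it back counterclockwise. Light friction (0.04 N m); stays where left; stops just beyond the first and last mark.
- dial_grip (a point): Point on the dial's axis, 22 mm above the deck, the height to grip. Its x axis points along the bar to the pointed nose with the white line (the pointer). The dial is a black bar 44 mm long, 13 mm thick, its underside 8 mm and its top 32 mm above the deck, on a steel stem of radius 9 mm; pinch the bar across its thickness.
- purge_mark (a point): Middle of the wanted mark, the second after zero, on the deck. Seen from above it lies 54 degrees counterclockwise from the unit's x axis about the dial's axis; the zero mark lies 126 degrees counterclockwise from the unit's x axis.
- round_cap: The round knurled brass cap: 46 mm diameter, 34 mm tall, 0.13 to 0.21 kg, a dark coin slot across its flat top along its own x axis. Origin: centre of its lower rim, which rests on the outlet's seat; z up. On a coarse two-start thread, right-handed (loosens counterclockwise seen from above) or left-handed (loosens clockwise); which, cannot be seen. Sideways play 1.5 mm.
- round_cap_grip (a point): Point on the round cap's axis 26 mm above its lower rim (8 mm below its top), the height to grip. Turned the wrong way the cap meets a stop within 6 degrees, then slips in the fingers or resists. The right way it turns freely, at its resting height without being raised; from 60 to 120 degrees (1.05 to 2.1 rad) it is free and lifts straight off. Before that it cannot be pulled off.
- hex_cap: The hexagonal brass cap on the other outlet, 46 mm across flats, 34 mm tall; origin at the centre of its lower rim. Not to be taken off.
- outlet_left (a point): Centre of the left outlet's seat, 10 mm above the deck, fixed to the unit 20 mm to -x and 128 mm to +y of its centre. The threaded spigot hidden under the cap rises 19 mm above the seat.
- outlet_right (a point): Centre of the right outlet's seat, as the left one but 128 mm to -y.
- hose_tail: Loose brass hose tail standing on the rear of the deck, 24 mm across, 34 mm tall; origin at its foot. Leave alone.
- seal_ring: Loose black sealing ring lying on the rear of the deck, 28 mm across, 6 mm high. Leave alone.
- solder_spool: Solder spool standing on the bench, 64 mm across, 48 mm tall. Leave alone.
- flux_jar: Amber flux jar, 60 mm across, 62 mm tall. Leave alone.
- wash_bottle: White wash bottle with a blue spout, 68 mm across, 190 mm tall. Leave alone.
- tip_cleaner: Dark pot of brass wool for cleaning tips, 72 mm across, 58 mm tall. Leave alone.
Things that resemble listed ones, but are neither listed nor needed, are in the scene too. Leave any purple or turquoise look-alike of the round_cap alone.

How it is judged (in metres and radians):
On the way, in this order (a step that is already met when the one before it is completed fails the run):
1. the flow dial stands on the second mark after zero (value of joint flow_dial between 1.1366 and 1.3766 rad), for 0.3 s.
2. the round cap is off its thread and lifted 40 mm above its seat (z of round_cap in the frame of gas_unit above 0.125 m), for 0.2 s.
At the end, for the whole second after the job is handed in: The flow dial is within 0.12 rad (7 degrees) of the second mark after zero; the round cap is held still in the fingers with its lower rim at least 40 mm above the seat of the outlets, over the unit's deck and touching nothing of the unit; the hexagonal cap still sits on its outlet (all of step 1 and z of round_cap in the frame of gas_unit above 0.125 m and x of round_cap in the frame of gas_unit between -0.1 and 0.1 m and y of round_cap in the frame of gas_unit between -0.19 and 0.19 m and contact force between round_cap and the fingers above 1 N and contact force between round_cap and gas_unit below 0.2 N and linear speed of round_cap below 0.03 m/s and z of hex_cap in the frame of gas_unit below 0.089 m); the arm keeps its last pose, push and grip.
It fails at once if the hexagonal cap is shifted or lifted by more than 6 mm (distance of hex_cap from where it was at the start of the episode above 0.006 m).
It fails at once if a bystander is pushed by more than 30 mm (distance of any of hose_tail, seal_ring, solder_spool, flux_jar, wash_bottle, tip_cleaner from where it was at the start of the episode above 0.03 m).
It also fails if it takes over 61 s, if anything falls off the work surface, if the arm or the gripper's body presses on something with over 40 N, if the wrist force passes 120 N, or if a joint passes its speed limit or range.

## Working session

There is one attempt and no reset: what is moved stays moved. The work goes in short steps, Python scripts to look and compute and a tool call to move; the robot and the scene stay as the last step left them, time stands still between calls to the robot, and variables do not carry over. Pictures are saved under pics/ and viewed, and the job is handed in when it is done.

Besides the shell and the picture viewer there is one more tool, called after "Call:" as a command line: name --pt "numbers of a row" for each row, then --argument value for the rest. move_arm: Moves the arm, as the interface text tells. Its arguments: {"type":"object","properties":{"deltas":{"type":"array"},"grip":{"type":"number"},"newtons":{"type":"number"}},"required":["deltas"]}

```bash
mkdir -p pics; ls; python3 - <<'E'
from rig import ctrl, eyes, order
import cv2
print(ctrl.sense())
for n in ["scene","top"]:
    im=eyes.capture(n); cv2.imwrite(f"pics/{n}0.png",im)
    p=eyes.camera_params(n); print(n,p)
E
```

```text
pics
{'time_s': 0.0, 'joints': array([ 1.12159278e+00,  3.13466307e-01,  1.49844702e+00, -2.61987986e-05,
        1.33096270e+00, -2.23380491e-01]), 'dq': array([ 3.46991391e-05,  1.24760991e-03, -6.98018142e-04, -8.84505912e-04,
       -1.07908103e-03, -9.05304969e-04]), 'tau': array([-8.20798032e-04, -4.12276196e+01, -2.59739131e+01, -1.48974304e-04,
        4.32958695e-03,  4.04844670e-06]), 'eef_pos': array([117.44797491, 511.43523221, 230.72298062]), 'ee_rot': array([-1.99739699e-04,  1.12668639e-01,  9.93632410e-01, -6.09940441e-04]), 'force': array([ 0.43832807, -0.04878631, -0.41276474]), 'wrist_torque': array([-0.02960288,  0.00782799,  0.02196825]), 'grip_width': 1.002799708253165}
scene {'K': array([[485.27940726,   0.        , 311.35328056],
       [  0.        , 485.27940726, 234.91939309],
       [  0.        ,   0.        ,   1.        ]]), 'camera_from_world': array([[-8.43612657e-01,  5.36811772e-01, -1.22803286e-02,
         4.69184765e+02],
       [ 4.48274824e-01,  6.91516585e-01, -5.66440195e-01,
        -1.92328416e+02],
       [-2.95579714e-01, -4.83361080e-01, -8.24011346e-01,
         1.37067285e+03],
       [ 0.00000000e+00,  0.00000000e+00,  0.00000000e+00,
         1.00000000e+00]])}
top {'K': array([[483.04610153,   0.        , 329.85581892],
       [  0.        , 483.04610153, 245.97650437],
       [  0.        ,   0.        ,   1.        ]]), 'camera_from_world': array([[ 2.52246796e-02, -9.99681455e-01,  8.39585250e-04,
        -2.84886879e+01],
       [-9.76040327e-01, -2.48097012e-02, -2.16170670e-01,
         5.49490327e+02],
       [ 2.16122639e-01,  4.63336681e-03, -9.76355231e-01,
         9.61965544e+02],
       [ 0.00000000e+00,  0.00000000e+00,  0.00000000e+00,
         1.00000000e+00]])}
```

View pics/scene0.png

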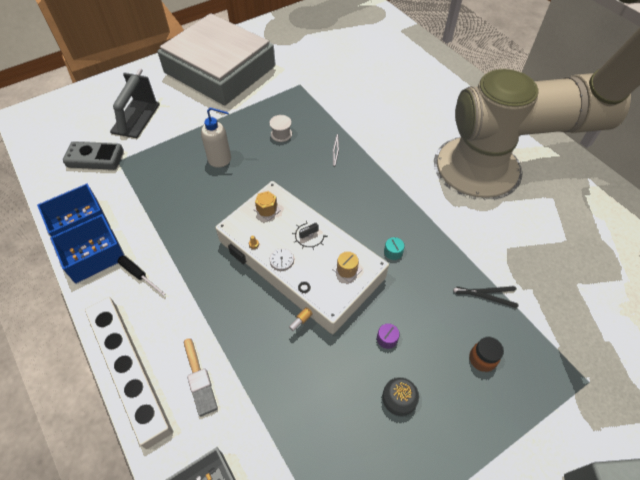

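View pics/top0.png

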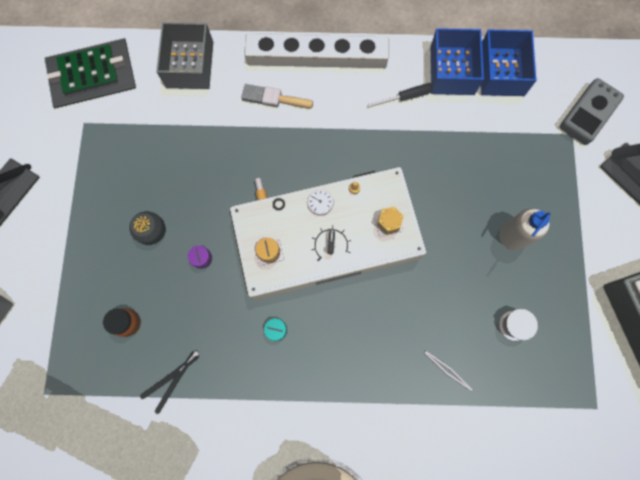

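Top view: the round cap (with slot) is at about (267,250), on the left outlet. The hex cap is at (390,220) and the dial at (331,242). I'll zoom in on each and measure from both views.

```bash
cat > h.py <<'E'
import numpy as np, cv2
from rig import eyes, ctrl
P={n:eyes.camera_params(n) for n in("scene","top")}
def ray(n,uv):
    K=P[n]["K"];T=P[n]["camera_from_world"];R=T[:3,:3];t=T[:3,3]
    d=R.T@np.linalg.solve(K,[uv[0],uv[1],1.]); return -R.T@t,d/np.linalg.norm(d)
def onz(n,uv,z):
    o,d=ray(n,uv); return o+d*(z-o[2])/d[2]
def tri(a,b):
    (o1,d1),(o2,d2)=ray("top",a),ray("scene",b)
    A=np.stack([d1,-d2],1); s=np.linalg.lstsq(A,o2-o1,rcond=None)[0]
    p,q=o1+s[0]*d1,o2+s[1]*d2; return (p+q)/2,np.linalg.norm(p-q)
def proj(n,X):
    T=P[n]["camera_from_world"]; c=T[:3,:3]@np.asarray(X,float)+T[:3,3]; c=P[n]["K"]@c; return c[:2]/c[2]
E
python3 - <<'E'
import cv2
t=cv2.imread("pics/top0.png");s=cv2.imread("pics/scene0.png")
cv2.imwrite("pics/topz.png",cv2.resize(t[160:300,225:430],None,fx=3.9,fy=3.9,interpolation=cv2.INTER_CUBIC))
cv2.imwrite("pics/scenez.png",cv2.resize(s[175:335,210:395],None,fx=3.7,fy=3.7,interpolation=cv2.INTER_CUBIC))
E
```

```text
(no output)
```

View pics/topz.png

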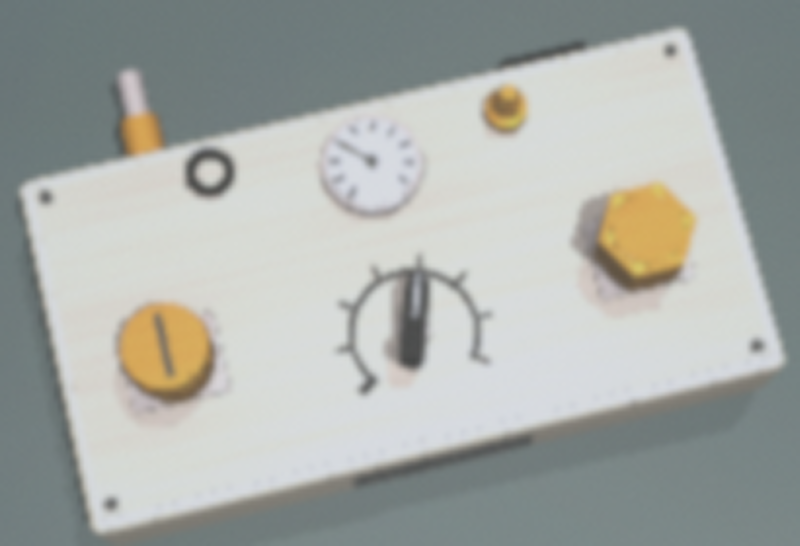

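View pics/scenez.png

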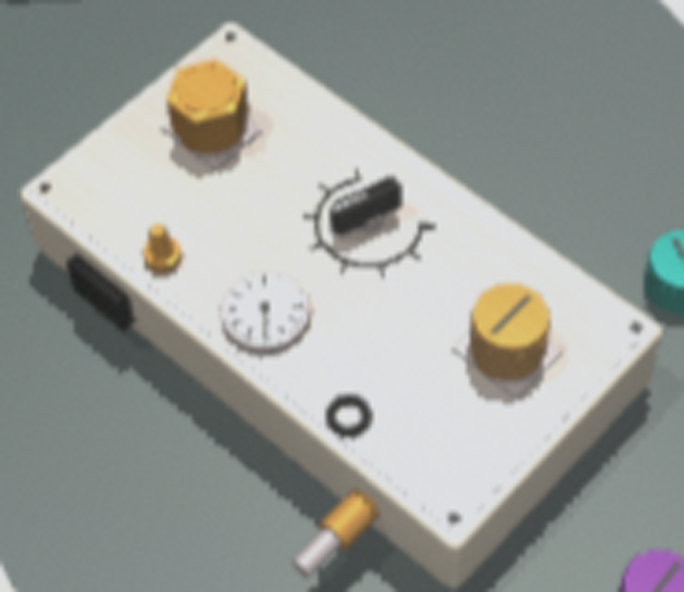

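```bash
python3 - <<'E'
from h import *
t=cv2.imread("pics/top0.png");s=cv2.imread("pics/scene0.png")
def dark(im,u,v,r,thr=None):
    u0,v0=int(round(u))-r,int(round(v))-r
    g=cv2.cvtColor(im,cv2.COLOR_BGR2GRAY)[v0:v0+2*r+1,u0:u0+2*r+1].astype(float)
    w=np.clip(np.median(g)-g-25,0,None); yy,xx=np.mgrid[:w.shape[0],:w.shape[1]]
    return np.array([u0+(w*xx).sum()/w.sum(),v0+(w*yy).sum()/w.sum()])
Z=lambda u,v:(225+u/3.9-.4,160+v/3.9-.4)
S=lambda u,v:(210+u/3.7-.4,175+v/3.7-.4)
# screws: back-left, back-right, front-right, front-left
tz=[(45,196),(670,50),(757,345),(110,503)]; sz=[(454,518),(44,187),(230,37),(636,327)]
C=[]
for a,b in zip(tz,sz):
    ta,sb=dark(t,*Z(*a),3),dark(s,*S(*b),3)
    p,e=tri(ta,sb); C.append(p); print("screw",ta.round(1),sb.round(1),p.round(1),round(e,1), "onz75",onz("top",ta,75).round(1),onz("scene",sb,75).round(1))
C=np.array(C);print("sizes",[np.linalg.norm(C[i]-C[(i+1)%4]).round(1) for i in range(4)],"mean",C.mean(0).round(1))
# slot
p,e=tri(dark(t,*Z(164,345),6),dark(s,*S(511,314),6)); print("slot",p.round(1),e)
# orange blobs hull
for n,im,(u,v) in(("top",t,Z(164,345)),("scene",s,S(511,330)),("top",t,Z(648,235)),("scene",s,S(208,110))):
    h=cv2.cvtColor(im,cv2.COLOR_BGR2HSV); m=((h[...,0]>8)&(h[...,0]<28)&(h[...,1]>120)).astype(np.uint8)
    k,l,st,ce=cv2.connectedComponentsWithStats(m); i=min(range(1,k),key=lambda i:np.hypot(*(ce[i]-[u,v])) if st[i,4]>50 else 1e9)
    print(n,st[i],ce[i].round(1))
# pattern
yaw=np.arctan2(*( (C[0]+C[1]-C[2]-C[3])[[1,0]])); print("yaw back-front",yaw, "left-right", np.arctan2(*((C[0]+C[3]-C[1]-C[2])[[1,0]]))-np.pi/2)
E
```

```text
screw [236.2 210.1] [332.2 314.6] [619.5 185.1  76.3] 1.0 onz75 [619.5 185.7  75. ] [619.5 184.2  75. ]
screw [396.4 172.5] [220.7 224.3] [ 712.9 -155.    79.1] 4.4 onz75 [ 712.7 -154.    75. ] [ 713.5 -160.1   75. ]
screw [418.7 248.2] [271.8 184.1] [ 546.8 -199.8   78.1] 2.0 onz75 [ 546.8 -199.6   75. ] [ 546.3 -203.    75. ]
screw [253.  288.8] [381.5 263. ] [453.5 139.5  76.2] 1.4 onz75 [453.1 140.2  75. ] [453.4 138.5  75. ]
sizes [np.float64(352.7), np.float64(172.0), np.float64(351.9), np.float64(172.2)] mean [583.2  -7.5  77.4]
slot [530.1 110.6 120.2] 0.750677140659371
top [256 239  23  21 334] [267.1 249.1]
scene [338 253  20  18 251] [347.5 261.1]
top [379 208  23  23 397] [390.3 219.1]
scene [256 192  20  24 378] [265.5 203.3]
yaw back-front 0.2655842449772613 left-right 0.26829544880623923
```

The unit's centre is (583,-7.5) with yaw 0.267. The left outlet predicted from that, (530,111), matches the slot, whose height of 120 agrees with the expected 119. Next I need the dial pointer angle.

```bash
python3 - <<'E'
from h import *
t=cv2.imread("pics/top0.png")
a=np.array([549.4,-16.7])
for z in(75,107):
    print(z,"top",proj("top",[*a,z]).round(1),"scene",proj("scene",[*a,z]).round(1))
# warp top view onto z=107 plane and onto z=75, axis-aligned to unit
c,s=np.cos(.267),np.sin(.267)
out=[]
for z in(75,107):
    sc=10;N=56*2*5
    src=[];dst=[]
    for lx,ly in((-50,-50),(-50,50),(50,50),(50,-50)):
        X=[a[0]+c*lx-s*ly,a[1]+s*lx+c*ly,z]; src.append(proj("top",X)); dst.append((200-4*ly,200-4*lx))
    H=cv2.getPerspectiveTransform(np.float32(src),np.float32(dst))
    w=cv2.warpPerspective(t,H,(400,400),flags=cv2.INTER_CUBIC); cv2.drawMarker(w,(200,200),(0,0,255),0,12,1)
    cv2.circle(w,(200,200),32*4,(0,200,0),1)
    out.append(w)
cv2.imwrite("pics/dial0.png",np.hstack(out))
E
```

```text
75 top [330.9 244.8] scene [309.6 234.9]
107 top [330.9 241.3] scene [309.4 227.1]
```

View pics/dial0.png

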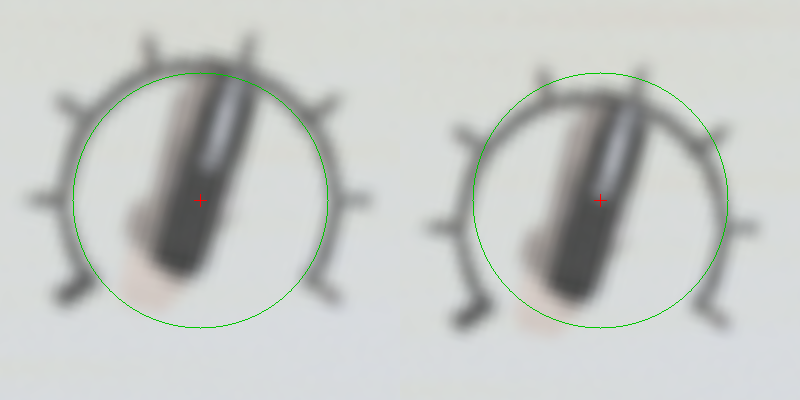

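```bash
python3 - <<'E'
from h import *
im=cv2.imread("pics/dial0.png")[:, 400:]
g=cv2.cvtColor(im,cv2.COLOR_BGR2GRAY)
yy,xx=np.mgrid[:400,:400]; r=np.hypot(xx-200,yy-200)
for thr in(80,100,120):
  m=((g<thr)&(r<84)).astype(np.uint8)
  k,l,st,ce=cv2.connectedComponentsWithStats(m); i=1+np.argmax(st[1:,4])
  pts=np.stack(np.nonzero(l==i)[::-1],1).astype(np.float32)
  vx,vy,x0,y0=cv2.fitLine(pts,cv2.DIST_L2,0,.01,.01).ravel()
  print(thr,len(pts),np.degrees(np.arctan2(vx,-vy)),x0,y0)
E
```

```text
80 2083 17.274788 182.8459 244.05809
100 4401 11.155724 186.09747 225.1311
120 6916 17.741241 192.37102 209.23569
```

Call:
move_arm --pt "-3.85 -2.99 0 0 0 0" --pt "-3.85 -2.99 0 0 0 0" --pt "-3.85 -2.99 0 0 0 0" --pt "-3.85 -2.99 0 0 0 0" --pt "-3.85 -2.99 0 0 0 0" --pt "-3.85 -2.99 0 0 0 0" --pt "-3.85 -2.99 0 0 0 0" --pt "-3.85 -2.99 0 0 0 0" --pt "-3.85 -2.99 0 0 0 0" --pt "-3.85 -2.99 0 0 0 0" --grip 4.5 --newtons 40

```text
time_s: 1.1
eef_pos: [426.6, 132.2, 231.2]
ee_rot: [-0.0, 0.113, 0.994, 0.0]
force: [1.6, 1.7, -0.1]
grip_width: 0.531
```

Call:
move_arm --pt "-3.85 -2.99 0 0 0 0" --pt "-3.85 -2.99 0 0 0 0" --pt "-3.85 -2.99 0 0 0 0" --pt "-3.85 -2.99 0 0 0 0" --pt "0 0 0 0 0 8.5" --pt "0 0 0 0 0 8.5" --pt "0 0 0 0 0 8.5" --pt "0 0 0 0 0 8.5" --pt "0 0 0 0 0 8.5" --pt "0 0 0 0 0 8.5"

```text
time_s: 2.1
eef_pos: [549.0, -16.9, 230.9]
ee_rot: [-0.0, 0.532, 0.847, -0.0]
force: [0.6, 0.0, 0.2]
grip_width: 0.527
```

Call:
move_arm --pt "0 0 0 0 0 8.5" --pt "0 0 0 0 0 8.5" --pt "0 0 0 0 0 8.5" --pt "0 0 0 0 0 8.5" --pt "0 0 0 0 0 8.5" --pt "0 0 0 0 0 8.5" --pt "0 0 0 0 0 8.5" --pt "0 0 0 0 0 8.5" --pt "0 0 0 0 0 8.5" --pt "0 0 0 0 0 8.5"

```text
time_s: 3.1
eef_pos: [549.0, -16.9, 230.9]
ee_rot: [-0.0, 0.964, 0.265, -0.0]
force: [-1.2, -1.0, -0.2]
grip_width: 0.524
```

Call:
move_arm --pt "0 0 0 0 0 8.25" --pt "0 0 0 0 0 8.25" --pt "0 0 0 0 0 8.25" --pt "0 0 0 0 0 8.25" --pt "0 0 2 0 0 0" --pt "0 0 2 0 0 0" --pt "0 0 2 0 0 0" --pt "0 0 2 0 0 0" --pt "0 0 2 0 0 0" --pt "0 0 0 0 0 0"

```text
time_s: 4.1
eef_pos: [547.7, -16.6, 128.8]
ee_rot: [-0.001, 1.0, -0.017, -0.003]
force: [0.5, -0.2, -0.6]
grip_width: 0.528
```

```bash
python3 - <<'E'
from h import *
s=eyes.capture("scene");t=eyes.capture("top")
cv2.imwrite("pics/a1.png",np.hstack([cv2.resize(s[130:330,210:400],(400,421)),cv2.resize(t[150:320,240:420],(400,421))]))
print(ctrl.sense()["eef_pos"],ctrl.sense()["joints"])
E
```

```text
[549.24485767 -17.00714867 131.65684545] [-2.44195308e-01  4.62068934e-01  1.55638393e+00 -3.73100259e-05
  1.12333877e+00  1.36046168e+00]
```

View pics/a1.png

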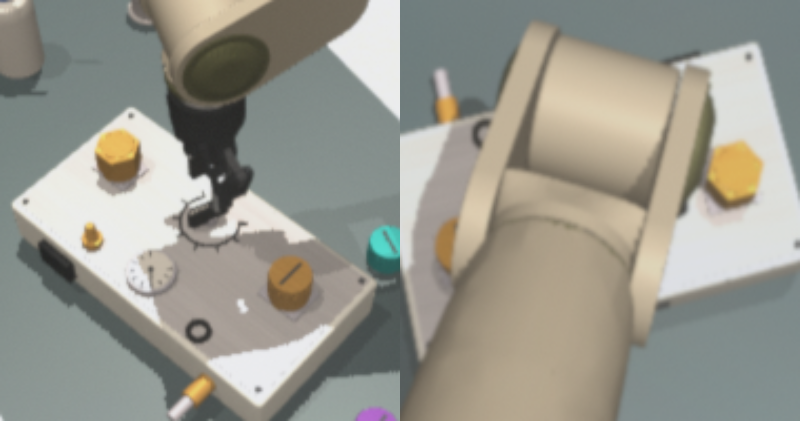

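The picture shows the fingers above the dial, straddling the bar. I'll lower them and close.

Call:
move_arm --pt "0 0 1 0 0 0" --pt "0 0 1 0 0 0" --pt "0 0 1 0 0 0" --pt "0 0 1 0 0 0" --pt "0 0 0.5 0 0 0" --pt "0 0 0.3 0 0 0" --pt "0 0 0 0 0 0" --pt "0 0 0 0 0 0" --pt "0 0 0 0 0 0" --pt "0 0 0 0 0 0"

```text
time_s: 5.2
eef_pos: [549.3, -17.0, 83.6]
ee_rot: [0.0, 1.0, -0.017, 0.0]
force: [-0.8, -0.3, -1.2]
grip_width: 0.53
```

Call:
move_arm --pt "0 0 0 0 0 0" --pt "0 0 0 0 0 0" --pt "0 0 0 0 0 0" --pt "0 0 0 0 0 0" --pt "0 0 0 0 0 0" --pt "0 0 0 0 0 0" --pt "0 0 0 0 0 0" --pt "0 0 0 0 0 0" --pt "0 0 0 0 0 0" --pt "0 0 0 0 0 0" --grip 0.6 --newtons 30

```text
time_s: 6.2
eef_pos: [549.2, -16.2, 83.6]
ee_rot: [-0.001, 1.0, -0.017, 0.0]
force: [0.3, 5.0, 3.0]
grip_width: 0.178
```

Call:
move_arm --pt "0 0 0 0 0 -4" --pt "0 0 0 0 0 -4" --pt "0 0 0 0 0 -4" --pt "0 0 0 0 0 -4" --pt "0 0 0 0 0 -4" --pt "0 0 0 0 0 -4" --pt "0 0 0 0 0 -4" --pt "0 0 0 0 0 -4" --pt "0 0 0 0 0 -4" --pt "0 0 0 0 0 -4"

```text
time_s: 7.2
eef_pos: [549.3, -16.5, 83.6]
ee_rot: [-0.0, 0.945, 0.327, 0.0]
force: [0.4, 3.8, 1.9]
grip_width: 0.175
```

Call:
move_arm --pt "0 0 0 0 0 -4" --pt "0 0 0 0 0 -4" --pt "0 0 0 0 0 -4" --pt "0 0 0 0 0 -4" --pt "0 0 0 0 0 -4" --pt "0 0 0 0 0 -4" --pt "0 0 0 0 0 -4" --pt "0 0 0 0 0 -3.3" --pt "0 0 0 0 0 0" --pt "0 0 0 0 0 0"

```text
time_s: 8.2
eef_pos: [549.5, -16.7, 83.6]
ee_rot: [0.0, 0.823, 0.568, 0.001]
force: [1.7, 4.8, 2.2]
grip_width: 0.178
```

```bash
python3 - <<'E'
from h import *
st=ctrl.sense(); q=st["ee_rot"]; print(np.degrees(2*np.arctan2(q[2],q[1])),st["force"],st["wrist_torque"],st["eef_pos"],st["joints"])
s=eyes.capture("scene"); cv2.imwrite("pics/a2.png",cv2.resize(s[180:280,250:380],(780,600),interpolation=cv2.INTER_CUBIC))
E
```

```text
69.27716136767638 [1.74714019 4.81105825 2.15300894] [ 0.82598599 -0.25963415  0.04494265] [549.46907147 -16.65158312  83.57424221] [-2.43779348e-01  5.24023850e-01  1.60122121e+00  7.70610757e-04
  1.01551698e+00  1.17496437e-01]
```

View pics/a2.png

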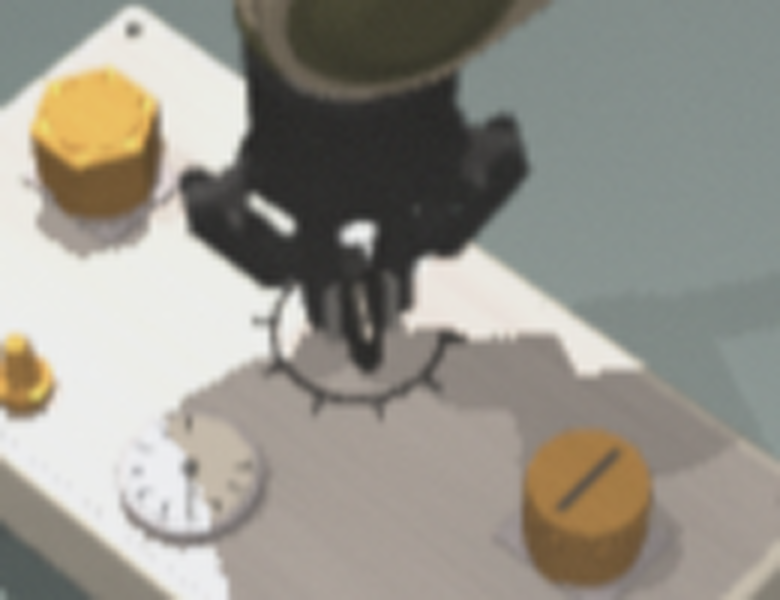

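The pointer aims at the mark near (380,408), the second after zero (thick mark at 455,337). I'll open and rise.

Call:
move_arm --pt "0 0 0 0 0 0" --pt "0 0 0 0 0 0" --pt "0 0 0 0 0 0" --pt "0 0 0 0 0 0" --pt "0 0 0 0 0 0" --pt "0 0 -3 0 0 0" --pt "0 0 -3 0 0 0" --pt "0 0 -4 0 0 0" --pt "0 0 -2 0 0 0" --pt "0 0 0 0 0 0" --grip 4

```text
time_s: 9.25
eef_pos: [550.3, -17.3, 206.3]
ee_rot: [0.002, 0.822, 0.569, 0.002]
force: [-0.3, 0.0, -0.3]
grip_width: 0.472
```

```bash
python3 - <<'E'
from h import *
st=ctrl.sense(); q=st["ee_rot"]; print(np.degrees(2*np.arctan2(q[2],q[1])),st["eef_pos"],st["joints"])
p=st["eef_pos"]; th=2*np.arctan2(q[2],q[1])
d=np.array([530.1,110.7])-p[:2]; print("tool x,y cm:",(d@[np.cos(th),np.sin(th)]/10).round(2),(d@[np.sin(th),-np.cos(th)]/10).round(2))
s=eyes.capture("scene"); cv2.imwrite("pics/a3.png",cv2.resize(s[180:280,250:380],(780,600),interpolation=cv2.INTER_CUBIC))
E
```

```text
69.36185608514621 [550.2516235  -17.25221851 206.28862635] [-2.44145204e-01  3.85479718e-01  1.46282830e+00 -1.22125514e-04
  1.28753174e+00  1.16092155e-01]
tool x,y cm: 11.26 -6.4
```

View pics/a3.png

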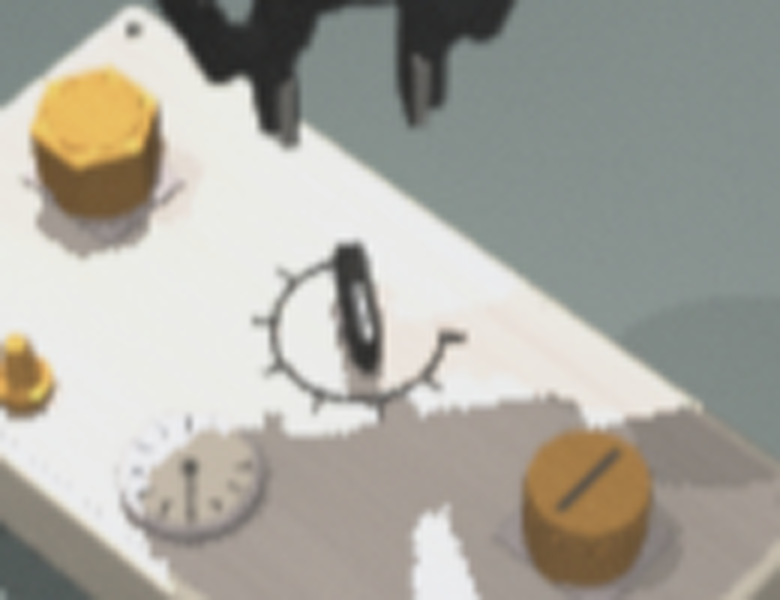

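```bash
python3 - <<'E'
from h import *
s=cv2.resize(cv2.imread("pics/a3.png"),(130,100),interpolation=cv2.INTER_AREA)
a=np.array([549.4,-16.7]);c,sn=np.cos(.267),np.sin(.267);o=[]
for z in(75,107):
    src=[];dst=[]
    for lx,ly in((-50,-50),(-50,50),(50,50),(50,-50)):
        X=[a[0]+c*lx-sn*ly,a[1]+sn*lx+c*ly,z]; src.append(proj("scene",X)-[250,180]); dst.append((200-4*ly,200-4*lx))
    w=cv2.warpPerspective(s,cv2.getPerspectiveTransform(np.float32(src),np.float32(dst)),(400,400),flags=cv2.INTER_CUBIC)
    e=np.radians(54); cv2.line(w,(200,200),(int(200-170*np.sin(e)),int(200-170*np.cos(e))),(0,0,255),1); o.append(w)
cv2.imwrite("pics/dial1.png",np.hstack(o))
E
```

```text
(no output)
```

View pics/dial1.png

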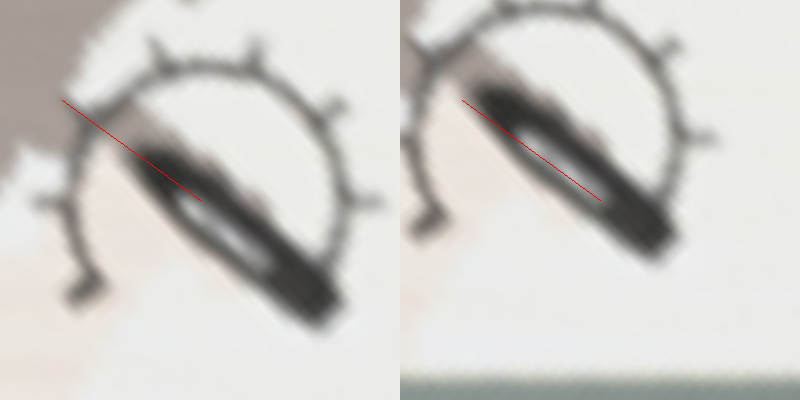

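Call:
move_arm --pt "2.25 -1.28 0 0 0 0" --pt "2.25 -1.28 0 0 0 0" --pt "2.25 -1.28 0 0 0 0" --pt "2.25 -1.28 0 0 0 0" --pt "2.25 -1.28 0 0 0 0" --pt "0 0 2 0 0 0" --pt "0 0 2 0 0 0" --pt "0 0 2 0 0 0" --pt "0 0 1 0 0 0" --pt "0 0 0 0 0 0" --grip 7.5

```text
time_s: 10.3
eef_pos: [527.9, 110.8, 131.3]
ee_rot: [-0.001, 0.822, 0.569, -0.002]
force: [0.2, 0.2, 0.5]
grip_width: 0.876
```

```bash
python3 - <<'E'
from h import *
st=ctrl.sense(); q=st["ee_rot"]; print(np.degrees(2*np.arctan2(q[2],q[1])),st["eef_pos"],st["joints"])
s=eyes.capture("scene"); cv2.imwrite("pics/a4.png",cv2.resize(s[190:310,280:410],(650,600),interpolation=cv2.INTER_CUBIC))
E
```

```text
69.35287747036075 [527.90731178 110.78495101 131.33225414] [-1.04334223e-02  4.44210547e-01  1.58528570e+00 -5.79807071e-05
  1.11614611e+00  3.49952414e-01]
```

View pics/a4.png

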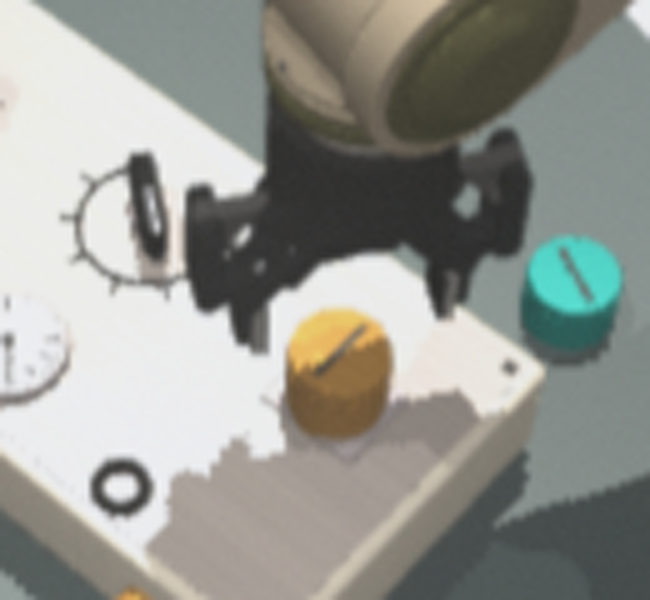

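The scene-view warp suggests the pointer may be a few degrees short of the mark. I'll measure the white line more carefully before touching the cap.

```bash
python3 - <<'E'
from h import *
s=eyes.capture("scene"); t=eyes.capture("top"); cv2.imwrite("pics/s5.png",s); cv2.imwrite("pics/t5.png",t)
cv2.imwrite("pics/a5.png",np.hstack([cv2.resize(s[215:255,290:330],(400,400),interpolation=cv2.INTER_NEAREST),cv2.resize(t[220:260,310:350],(400,400),interpolation=cv2.INTER_NEAREST)]))
E
```

```text
(no output)
```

View pics/a5.png

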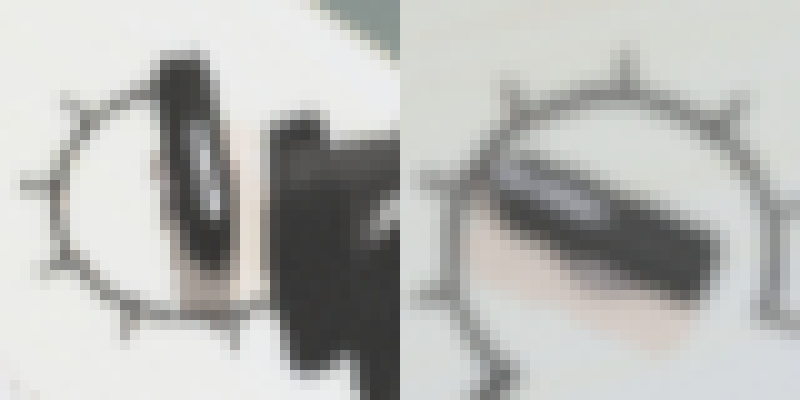

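```bash
python3 - <<'E'
from h import *
def ang(n,p,q,z=107):
    a,b=onz(n,p,z),onz(n,q,z); d=b-a; return np.degrees(np.arctan2(d[1],d[0])), np.linalg.norm(d).round(1), ((a+b)/2).round(1)
z=lambda x,y:(310+(x-400)/10-.5,220+y/10-.5)
print("white top",ang("top",z(605,208),z(500,172)))
print("upper edge",ang("top",z(718,232),z(520,155)))
print("lower edge topface",ang("top",z(700,300),z(500,225)))
w=lambda x,y:(290+x/10-.5,215+y/10-.5)
print("white scene",ang("scene",w(197,125),w(213,220)))
print("bar scene",ang("scene",w(185,60),w(210,265)))
# automatic, top
t=cv2.imread("pics/t5.png");g=cv2.cvtColor(t,cv2.COLOR_BGR2GRAY)
roi=np.zeros(g.shape,np.uint8)
cv2.fillPoly(roi,[np.int32([z(735,215),z(735,310),z(695,310),z(490,235),z(470,150),z(520,145)])],1)
for thr in(80,100,125,140):
    p=np.stack(np.nonzero((g<thr)&(roi>0))[::-1],1).astype(np.float32)
    W=np.array([onz("top",q,107)[:2] for q in p],np.float32)
    vx,vy,x0,y0=cv2.fitLine(W,cv2.DIST_L2,0,.01,.01).ravel(); print(thr,len(p),np.degrees(np.arctan2(vy,vx)),x0,y0)
# wanted mark / marks in top at z=75
for nm,m in(("zero",(495,385)),("1",(428,293)),("2",(428,180)),("3",(513,95)),("4",(624,65))):
    X=onz("top",z(*m),75)[:2]-[549.4,-16.7]; print(nm,np.degrees(np.arctan2(X[1],X[0])),np.hypot(*X))
E
```

```text
white top (np.float64(72.05907882025491), np.float64(22.5), array([554.9,  -4.1, 107. ]))
upper edge (np.float64(69.6676183279743), np.float64(43.1), array([554.5, -17.5, 107. ]))
lower edge topface (np.float64(70.44304751383224), np.float64(43.2), array([540.1, -14. , 107. ]))
white scene (np.float64(65.47736526513395), np.float64(27.0), array([555.2,  -4.9, 107. ]))
bar scene (np.float64(63.370448926628086), np.float64(58.2), array([555. ,  -8.5, 107. ]))
80 68 75.030365 543.91425 -18.946678
100 100 74.5576 544.3395 -17.661734
125 143 69.33975 545.95087 -15.221586
140 177 68.036575 546.8683 -13.88109
zero 140.24831724502315 37.3949202865731
1 104.03008160810273 39.62328148166196
2 69.63418845719097 41.857820750469024
3 33.394398515613176 39.969780706639426
4 -1.6304290956672292 40.49290026377528
```

In the top view the bar edges read 69.7° and 70.4°, and the mark reads 69.6°, so the dial is on the mark. Next I'll lower onto the round cap, correcting 2 mm along tool y.

Call:
move_arm --pt "0.05 0.2 0 0 0 0" --pt "0 0 0.7 0 0 0" --pt "0 0 0.7 0 0 0" --pt "0 0 0.7 0 0 0" --pt "0 0 0.7 0 0 0" --pt "0 0 0.7 0 0 0" --pt "0 0 0.7 0 0 0" --pt "0 0 0 0 0 0" --pt "0 0 0 0 0 0" --pt "0 0 0 0 0 0"

```text
time_s: 11.45
eef_pos: [531.2, 110.6, 91.6]
ee_rot: [0.0, 0.822, 0.569, 0.0]
force: [0.0, -0.4, -0.2]
grip_width: 0.879
```

Call:
move_arm --pt "0 0 0 0 0 0" --pt "0 0 0 0 0 0" --pt "0 0 0 0 0 0" --pt "0 0 0 0 0 0" --pt "0 0 0 0 0 0" --pt "0 0 0 0 0 0" --pt "0 0 0 0 0 0" --pt "0 0 0 0 0 0" --pt "0 0 0 0 0 0" --pt "0 0 0 0 0 0" --grip 3.8 --newtons 40

```text
time_s: 12.45
eef_pos: [531.0, 110.7, 91.8]
ee_rot: [0.0, 0.822, 0.569, 0.0]
force: [-2.1, -0.1, 5.9]
grip_width: 0.528
```

```bash
python3 - <<'E'
from h import *
st=ctrl.sense(); print(st)
s=eyes.capture("scene"); cv2.imwrite("pics/a6.png",cv2.resize(s[190:310,280:410],(650,600),interpolation=cv2.INTER_CUBIC))
E
```

```text
{'time_s': 12.45, 'joints': array([-1.06269549e-02,  4.99184565e-01,  1.61701916e+00,  6.46276408e-05,
        1.02520408e+00,  3.49488910e-01]), 'dq': array([0.00052219, 0.00094523, 0.00018539, 0.00111957, 0.00094738,
       0.0011527 ]), 'tau': array([-3.35944304e-01, -4.30364084e+01, -2.15540493e+01, -5.55880135e-02,
       -6.99149128e-01, -2.41409690e-02]), 'eef_pos': array([530.95626448, 110.67801148,  91.7910686 ]), 'ee_rot': array([3.08507641e-05, 8.22318076e-01, 5.69028095e-01, 9.13977899e-05]), 'force': array([-2.06596111, -0.07453196,  5.93147764]), 'wrist_torque': array([-0.01764341,  0.47145808, -0.01695355]), 'grip_width': 0.5276937613451184}
```

View pics/a6.png

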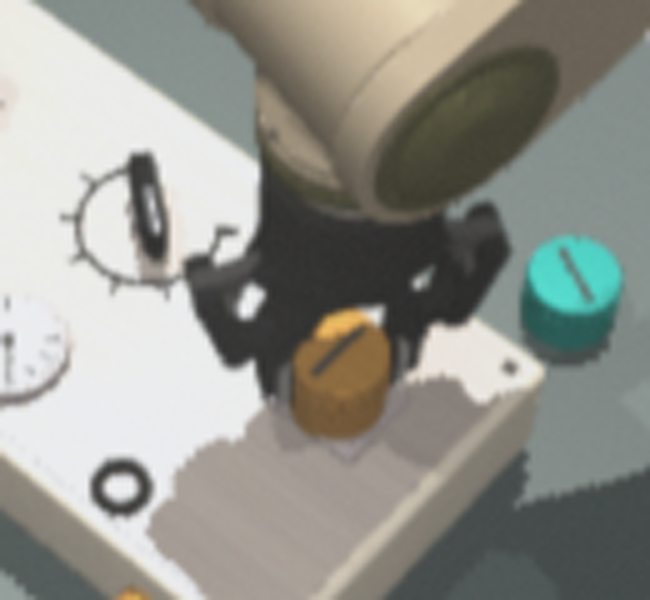

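The cap is gripped at an opening of 45 mm. Now a small counterclockwise trial, checking torque and slot.

Call:
move_arm --pt "0 0 0 0 0 -2" --pt "0 0 0 0 0 -2" --pt "0 0 0 0 0 -2" --pt "0 0 0 0 0 -2" --pt "0 0 0 0 0 -2" --pt "0 0 0 0 0 -2" --pt "0 0 0 0 0 0" --pt "0 0 0 0 0 0" --pt "0 0 0 0 0 0" --pt "0 0 0 0 0 0"

```text
time_s: 13.5
eef_pos: [530.6, 110.7, 91.7]
ee_rot: [-0.0, 0.759, 0.651, -0.0]
force: [-5.4, 0.3, 6.1]
grip_width: 0.528
```

```bash
python3 - <<'E'
from h import *
st=ctrl.sense(); print({k:st[k] for k in("eef_pos","force","wrist_torque","tau","joints","grip_width","ee_rot")})
s=eyes.capture("scene"); cv2.imwrite("pics/a7.png",cv2.resize(s[190:310,280:410],(650,600),interpolation=cv2.INTER_CUBIC))
E
```

```text
{'eef_pos': array([530.61144564, 110.71063819,  91.6892111 ]), 'force': array([-5.38230488,  0.26824936,  6.0791202 ]), 'wrist_torque': array([-0.07500191,  0.67903901, -0.7600367 ]), 'tau': array([  0.10163284, -42.72218943, -22.2051537 ,  -0.35249499,
        -1.09278582,  -0.74069867]), 'joints': array([-1.07653536e-02,  4.99097467e-01,  1.61748256e+00,  5.32879953e-04,
        1.02575821e+00,  1.41291721e-01]), 'grip_width': 0.527623605882778, 'ee_rot': array([-4.17078835e-04,  7.58862575e-01,  6.51250644e-01, -1.30013069e-04])}
```

View pics/a7.png

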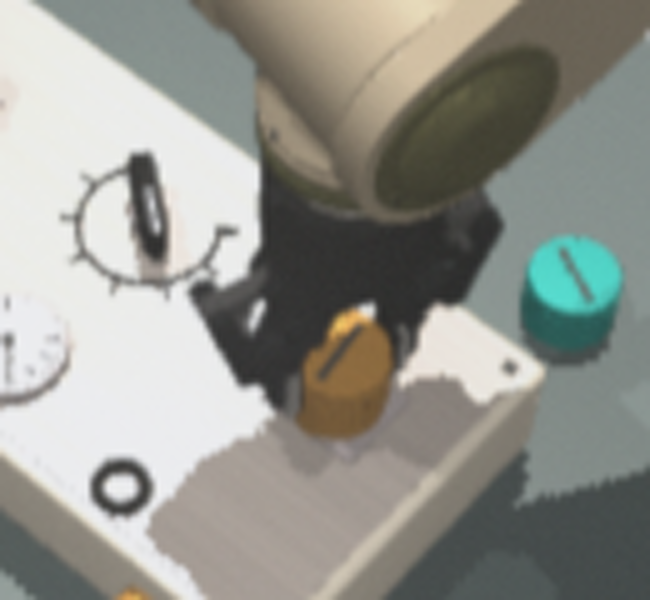

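The torque is 0.76 N·m against the turn, which looks like a stop with slip. I'll try clockwise for comparison.

Call:
move_arm --pt "0 0 0 0 0 3" --pt "0 0 0 0 0 3" --pt "0 0 0 0 0 3" --pt "0 0 0 0 0 3" --pt "0 0 0 0 0 3" --pt "0 0 0 0 0 3" --pt "0 0 0 0 0 3" --pt "0 0 0 0 0 3" --pt "0 0 0 0 0 3" --pt "0 0 0 0 0 3"

```text
time_s: 14.55
eef_pos: [531.0, 110.3, 91.7]
ee_rot: [0.0, 0.902, 0.433, -0.0]
force: [-1.7, -2.5, 4.9]
grip_width: 0.524
```

```bash
python3 - <<'E'
from h import *
st=ctrl.sense(); print({k:st[k] for k in("eef_pos","force","wrist_torque","tau","joints","grip_width","ee_rot")})
s=eyes.capture("scene"); cv2.imwrite("pics/a8.png",cv2.resize(s[190:310,280:410],(650,600),interpolation=cv2.INTER_CUBIC))
E
```

```text
{'eef_pos': array([530.97443919, 110.29932394,  91.73543966]), 'force': array([-1.74291427, -2.45393755,  4.92298873]), 'wrist_torque': array([-0.31433545,  0.4430243 ,  0.07382025]), 'tau': array([  0.48538327, -43.28876853, -21.71016991,   0.4559714 ,
        -0.67338662,  -0.58597991]), 'joints': array([-1.09619692e-02,  4.99251825e-01,  1.61708195e+00, -8.56431506e-04,
        1.02511897e+00,  6.65627576e-01]), 'grip_width': 0.524422801804184, 'ee_rot': array([ 3.59242409e-04,  9.01607087e-01,  4.32555803e-01, -9.91286618e-05])}
```

View pics/a8.png

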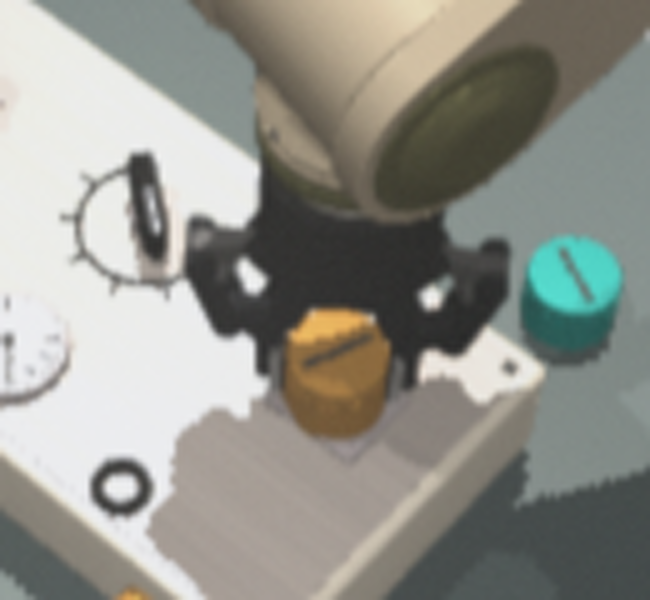

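Clockwise turns freely (0.07 N·m) and the slot follows it, so the thread is left-handed. I estimate the cap is now 24–30° along, so I'll turn it about 66° more.

Call:
move_arm --pt "0 0 0 0 0 4" --pt "0 0 0 0 0 4" --pt "0 0 0 0 0 4" --pt "0 0 0 0 0 4" --pt "0 0 0 0 0 4" --pt "0 0 0 0 0 4" --pt "0 0 0 0 0 4" --pt "0 0 0 0 0 4" --pt "0 0 0 0 0 4" --pt "0 0 0 0 0 4"

```text
time_s: 15.6
eef_pos: [530.5, 110.4, 91.7]
ee_rot: [0.0, 0.995, 0.098, -0.001]
force: [-5.6, -1.6, 6.9]
grip_width: 0.526
```

Call:
move_arm --pt "0 0 0 0 0 4" --pt "0 0 0 0 0 4" --pt "0 0 0 0 0 4" --pt "0 0 0 0 0 4" --pt "0 0 0 0 0 4" --pt "0 0 0 0 0 4" --pt "0 0 0 0 0 3" --pt "0 0 0 0 0 0" --pt "0 0 0 0 0 0" --pt "0 0 0 0 0 0"

```text
time_s: 16.6
eef_pos: [530.3, 110.5, 91.7]
ee_rot: [0.0, 0.991, -0.136, -0.001]
force: [-6.2, -1.1, 7.1]
grip_width: 0.526
```

```bash
python3 - <<'E'
from h import *
st=ctrl.sense(); print({k:st[k] for k in("eef_pos","force","wrist_torque","joints","grip_width","ee_rot")})
s=eyes.capture("scene"); cv2.imwrite("pics/a9.png",cv2.resize(s[190:310,280:410],(650,600),interpolation=cv2.INTER_CUBIC))
z=lambda x,y:(280+x/5-.4,190+y/5-.4)
for nm,p,q in(("6",(313,373),(367,328)),("7",(320,378),(363,328)),("8",(305,365),(370,335))):
    d=onz("scene",z(*q),119)-onz("scene",z(*p),119); print(nm,np.degrees(np.arctan2(d[1],d[0])))
E
```

```text
{'eef_pos': array([530.34792994, 110.53508895,  91.70452669]), 'force': array([-6.20508044, -1.08956865,  7.09390383]), 'wrist_torque': array([-0.20178175,  1.03988548, -0.10246885]), 'joints': array([-1.07254252e-02,  4.98952725e-01,  1.61767515e+00, -3.80816505e-04,
        1.02645347e+00,  1.83316453e+00]), 'grip_width': 0.5255993030657619, 'ee_rot': array([ 2.54935089e-04,  9.90705106e-01, -1.36025045e-01, -7.18028200e-04])}
6 -169.49916021488576
7 -160.4425249391153
8 175.10253559806452
```

View pics/a9.png

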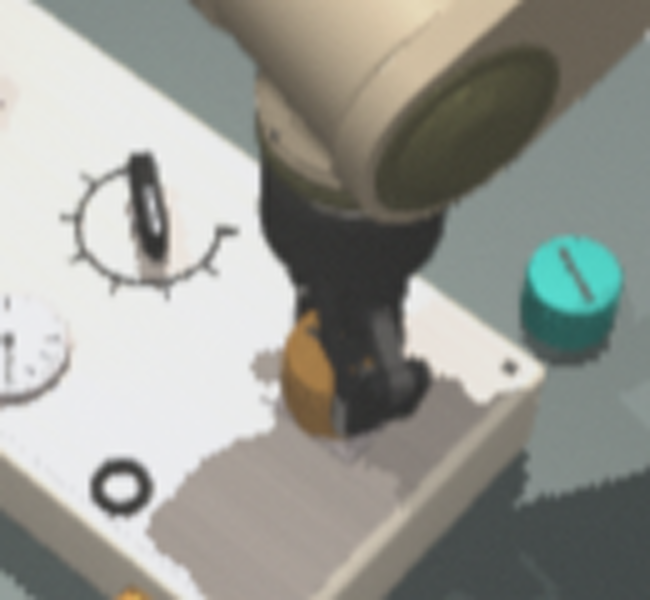

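The cap should have turned 82–95° in total. A gentle lift next.

Call:
move_arm --pt "0 0 -0.3 0 0 0" --pt "0 0 -0.3 0 0 0" --pt "0 0 -0.3 0 0 0" --pt "0 0 0 0 0 0" --pt "0 0 0 0 0 0" --pt "0 0 0 0 0 0" --pt "0 0 0 0 0 0" --pt "0 0 0 0 0 0" --pt "0 0 0 0 0 0" --pt "0 0 0 0 0 0" --newtons 50

```text
time_s: 17.65
eef_pos: [530.5, 110.8, 100.2]
ee_rot: [-0.0, 0.991, -0.136, -0.001]
force: [-5.3, 1.7, -0.2]
grip_width: 0.527
```

```bash
python3 - <<'E'
from h import *
st=ctrl.sense(); print({k:st[k] for k in("eef_pos","force","wrist_torque","joints","grip_width","ee_rot")})
s=eyes.capture("scene"); cv2.imwrite("pics/a10.png",cv2.resize(s[190:310,280:410],(650,600),interpolation=cv2.INTER_CUBIC))
E
```

```text
{'eef_pos': array([530.53910901, 110.76750011, 100.23958894]), 'force': array([-5.34965937,  1.73272054, -0.15134146]), 'wrist_torque': array([0.29848667, 0.94570271, 0.01218977]), 'joints': array([-1.05162818e-02,  4.87556793e-01,  1.60990561e+00,  1.83702151e-04,
        1.04529108e+00,  1.83302434e+00]), 'grip_width': 0.5273008311352324, 'ee_rot': array([-5.94691609e-06,  9.90709279e-01, -1.35995520e-01, -5.85793153e-04])}
```

View pics/a10.png

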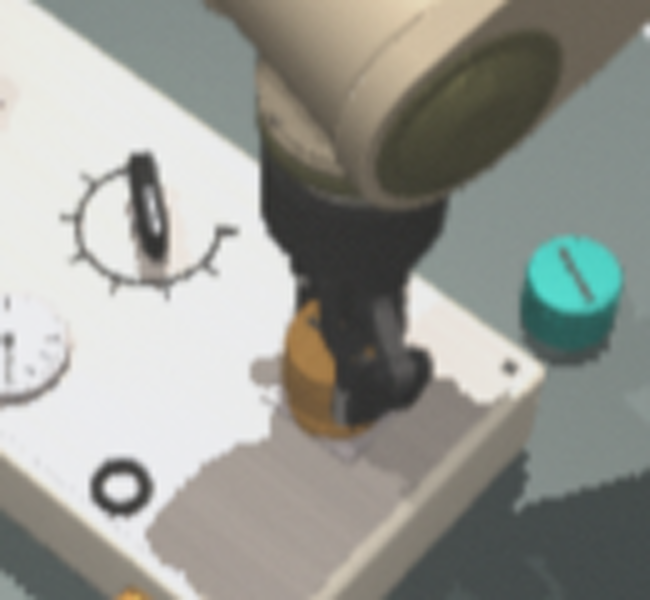

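```bash
python3 - <<'E'
import cv2,numpy as np
a=cv2.imread("pics/a9.png")[280:460,250:450];b=cv2.imread("pics/a10.png")[280:460,250:450]
cv2.imwrite("pics/c.png",np.hstack([cv2.resize(x,(400,360)) for x in(a,b)]))
E
```

```text
(no output)
```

View pics/c.png

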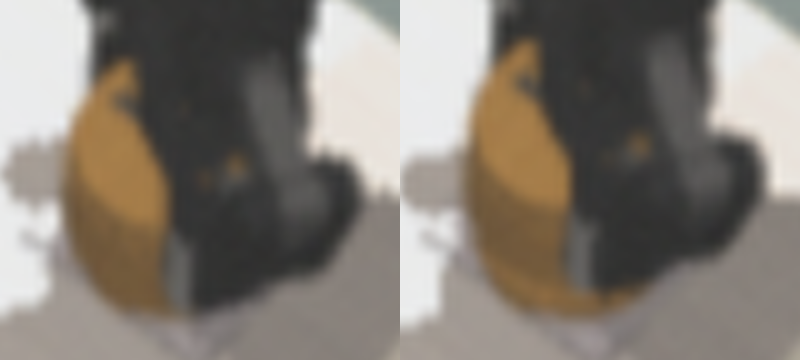

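The cap top rose with the fingers (about 2 px, roughly 8 mm), so the cap is coming off. I'll keep lifting straight up.

Call:
move_arm --pt "0 0 -0.5 0 0 0" --pt "0 0 -0.5 0 0 0" --pt "0 0 -0.5 0 0 0" --pt "0 0 -0.5 0 0 0" --pt "0 0 -0.5 0 0 0" --pt "0 0 -0.5 0 0 0" --pt "0 0 -0.5 0 0 0" --pt "0 0 -0.5 0 0 0" --pt "0 0 -0.5 0 0 0" --pt "0 0 -0.5 0 0 0"

```text
time_s: 18.7
eef_pos: [531.0, 110.6, 150.7]
ee_rot: [0.0, 0.991, -0.136, 0.0]
force: [-0.1, -0.1, -1.4]
grip_width: 0.521
```

Call:
move_arm --pt "0 0 -0.5 0 0 0" --pt "0 0 -0.5 0 0 0" --pt "0 0 -0.5 0 0 0" --pt "0 0 -0.3 0 0 0" --pt "0 0 0 0 0 0" --pt "0 0 0 0 0 0" --pt "0 0 0 0 0 0" --pt "0 0 0 0 0 0" --pt "0 0 0 0 0 0" --pt "0 0 0 0 0 0"

```text
time_s: 19.7
eef_pos: [530.9, 110.6, 168.2]
ee_rot: [0.0, 0.991, -0.136, -0.0]
force: [-0.2, 0.1, -1.3]
grip_width: 0.523
```

```bash
python3 - <<'E'
from h import *
st=ctrl.sense(); print({k:st[k] for k in("time_s","eef_pos","force","wrist_torque","dq","grip_width","ee_rot")})
s=eyes.capture("scene");t=eyes.capture("top"); cv2.imwrite("pics/s11.png",s);cv2.imwrite("pics/t11.png",t)
cv2.imwrite("pics/a11.png",np.hstack([cv2.resize(s[190:310,280:410],(433,400),interpolation=cv2.INTER_CUBIC),cv2.resize(t[160:300,225:355],(367,400))]))
E
```

```text
{'time_s': 19.7, 'eef_pos': array([530.94637053, 110.60936058, 168.2176093 ]), 'force': array([-0.21956634,  0.11694794, -1.27754085]), 'wrist_torque': array([-0.04118615, -0.02395225,  0.01849207]), 'dq': array([ 8.35026948e-05, -9.40263233e-04, -9.28932461e-04, -1.45745040e-03,
        5.98098891e-04,  1.99889616e-05]), 'grip_width': 0.5229060515171997, 'ee_rot': array([ 1.61350749e-05,  9.90700814e-01, -1.36058417e-01, -6.31007780e-05])}
```

View pics/a11.png

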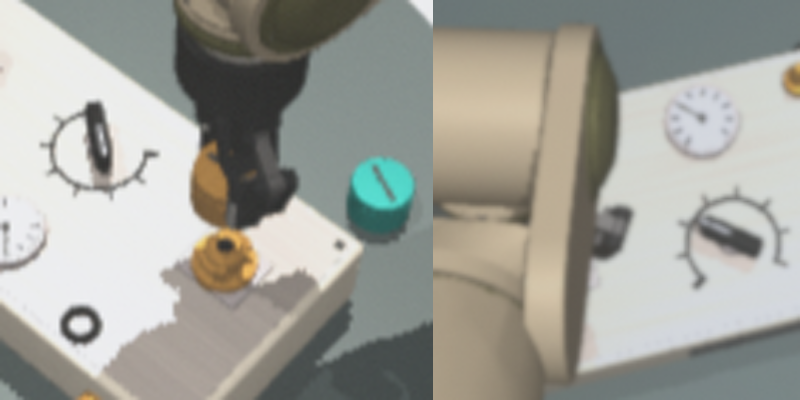

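```bash
python3 - <<'E'
from h import *
v=215/3.333+280,225/3.333+190; print(v)
a=np.linspace(0,6.283,73)
for z in(85,125,140,150,161):
    pts=np.array([proj("scene",[530.6+23*np.cos(q),110.7+23*np.sin(q),z]) for q in a]); i=pts[:,1].argmax(); print(z,pts[i].round(1),pts[:,0].min().round(1))
E
```

```text
(344.5064506450645, 257.5067506750675)
85 [346.9 276.8] 336.7
125 [347.8 267.5] 337.3
140 [348.2 263.9] 337.5
150 [348.4 261.5] 337.6
161 [348.7 258.7] 337.8
```

View pics/s11.png

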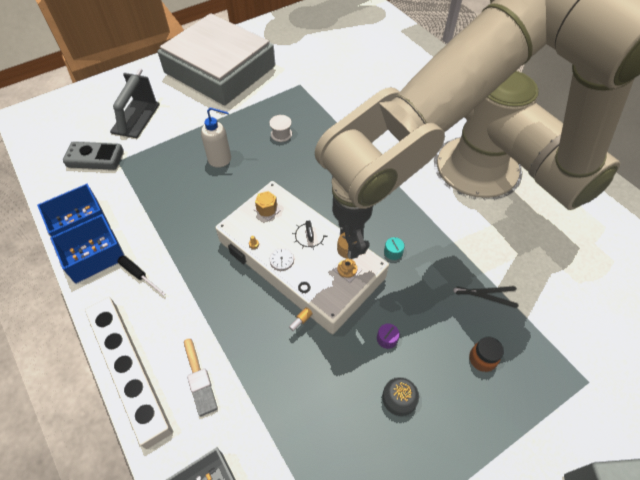

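The cap's rim is at z ≈ 160 mm, about 75 mm above the seat. The hex cap (266,203), the dial and the bystanders are all where they should be, and the arm is still. Handing in.

```bash
python3 - <<'E'
from rig import order
print(order.finish_job())
E
```

```text
the job is handed in; nothing more can be done
None
```

The gas unit is ready and the job is handed in at about 20 s of the 61 s allowed; no verdict was reported.

- **Flow dial:** I turned it counterclockwise onto the second mark after zero. In the top view its bar edges measured about 70° and the mark 69.6°. Readings from the oblique scene camera were 4–6° lower. I trusted the top view, which agreed with the gripper heading of 69.3°.
- **Round cap:** it was on the left outlet. Turned counterclockwise it met a stop, with 0.76 N·m resisting. Clockwise it ran freely, so the thread is left-handed. I turned it roughly 82–95° in total and lifted it straight off.
- **Final state:** the cap is held in the fingers with its rim at about z = 160 mm, roughly 75 mm above the seat. It is over the deck, with the bare outlet visible below it. The force reading of about −1.3 N matches the cap's weight, and the arm is still. The hex cap and the loose things look unmoved in the last scene picture.

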